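# Turn the dashboard board over in the rework frame and lock it

## Task

The circuit board in the rework frame lies component side up and has to be soldered from below. Loosen the red rotation knob, then use the crank to turn the board right over, steadily and without letting it swing, until its solder side faces up and lies level, and tighten the red knob fully again so that the board stays level. Do not force the crank while the knob is tight, and do not shift the tools and parts lying around.

Things in the scene. Friction and masses are not known exactly. Their poses are not given: they have to be found in the camera images.
- rework_frame: Fixed bench frame: two steel cross feet (150 by 36 mm, 14 high) joined by aluminium bars; two blue posts, 143 mm high, carry a cradle with a circuit board. Origin on the bench midway between the posts; y runs along the pivot (the board's long axis) from the crank post (y = -134 mm) to the rotation knob's lock post (y = +134 mm), z up. The pivot is level, 120 mm above the origin. Place and yaw (up to 0.3 rad) vary.
- board_turn (a joint): Angle of cradle and board about the frame's +y axis at the pivot, rad: 0 = level, component side up; 3.14 = level, solder side up. Stops at -0.7 and 3.84: it turns over only by taking the crank handle up over the top. The cradle sweeps 62 mm round the pivot. Loosened, it has drag (0.2 N m, 3 N at the crank handle) and stays where left; with the knob tight it cannot be turned.
- board_centre (a point): Centre of the board (90 mm wide, 146 mm long along the pivot, 2 mm thick), on the pivot. Its z axis points out of the component side (dark green, white connector, black chips, round capacitors); the other, the solder side, is lighter green and flat with bright solder dots. Its y axis is the frame's y.
- crank_handle (a point): Centre of the crank's handle: black round sleeve, 14 mm diameter, 50 mm long, parallel to the pivot, outside the crank post. It spins freely, so it can be pinched from above across its diameter and led round with the hand kept upright. In the frame it is at x = -65 cos(a), y = -192, z = 120 + 65 sin(a) mm, a = board_turn. The crank arm (6 mm thick) is 33 mm from this point, towards the post.
- rotation_lock (a joint): Angle by which the red rotation knob is turned back, rad, counter-clockwise seen from above: 0 = fully tight (stop), 1.4 = fully open (stop). Above about 0.6 the board turns freely; below, an eccentric clamps the pivot shaft ever harder. It takes 0.12 N m to turn when loose, up to 0.2 N m when clamping, and stays where it is left.
- lock_grip (a point): Middle of the red rotation knob's T-bar (52 mm long, 14 thick, 28 high) on a vertical spindle on top of the lock post, 175 mm above the bench, on the spindle's axis (frame x = +17, y = +134 mm). The bar is long along this point's y axis and is gripped across its x axis, from above. At rotation_lock = 0 it is 0.7 rad clockwise from the frame's y axis, at 1.4 0.7 rad counter-clockwise. 14 mm are free below the bar.
- switch_unit: Bystander: steering-column switch unit, black body 100 by 120 mm, 52 mm high, with two cream stalks, 380 mm over all along its y axis. Origin at the middle of its underside.
- cluster_housing: Bystander: black open plastic housing of the dashboard cluster, 125 by 225 mm, 34 mm high. Origin at the middle of its underside.
- screw_tray: Bystander: small blue tray with screws, 60 by 90 mm, 18 mm high, in front of the frame. Origin at the middle of its underside.
- screwdriver: Bystander: yellow screwdriver, 190 mm long, lying along its x axis, 26 mm high. Origin at the middle of its underside.
- dust_brush: Bystander: brush with a wooden handle, 170 mm long, lying along its x axis, 20 mm high. Origin at the middle of its underside.
- solder_spool: Bystander: grey spool of 52 mm diameter, 38 mm high, standing behind the frame. Origin at the middle of its underside.
- flux_bottle: Bystander: small white bottle with a red cap, 34 mm diameter, 85 mm high, standing behind the frame. Origin at the middle of its underside.

How it is judged:
By the outcome, as a careful person would: the job done as asked, in the order asked, and still so for the second after the job is handed in, with the robot touching nothing.
It also fails if it takes over 72 s, if anything falls off the work surface, if the arm or the gripper's body presses on something with over 40 N, if the wrist force passes 120 N, or if a joint passes its speed limit or range.

## Robot

A 6-joint arm with a two-finger parallel gripper is mounted at the origin on the work surface. World frame = base frame: x ahead of the robot, y to its left, z up, the work surface at z = 0. Lengths are in mm, angles in rad, forces in N, time in s.
With the tool pointing down it reaches from about 300 to 825 mm from the base axis. Payload 5.4 kg.
Tool frame: the origin (TCP) lies between the finger pads; the fingertips stand 25 mm ahead of it and the grasp point (between the pads) lies 6 mm ahead of it; z points along the fingers, y is the direction in which the jaws open and shut (so a half turn about z gives the same grasp; the last joint's range is limited). The gripper opens to 92 mm and grips with 3 to 60 N. Pads are 20 mm wide; open, the fingers measure 128 mm over their backs; the gripper's body (75 mm by 189 mm) begins 69 mm behind the grasp point.
Start: joints at [-1.313, 0.158, 1.597, -0, 1.386, -0.21], TCP at [259.256, -513.218, 239.601] pointing down, gripper open.
Joint ranges: [-2.91, 2.91], [-0.94, 2.29], [0.18, 2.7], [-1.29, 4.43], [0.17, 2.64], [-3, 3]. Speed limits (rad/s): [2.57, 2.57, 3.14, 3.14, 3.14, 3.14].

## Interface

Orientations are given as a unit quaternion [x, y, z, w].
In Python, from cell import observe, read_camera, hand_in gives the robot as it stands.
- The arm moves only by the tool step_arm, never from a script. Its argument "deltas" is a list that holds one entry, the list of rows, each a list of 5 numbers: the shift along the world's x, y, z in units of 500 mm (1.0 is 500 mm), then the turn about the world's z in units of 90 degrees (1.0 is 90 degrees), then the opening in per cent of the stroke, from 0 (shut) to 100 (fully open). A call has 1 to 10 rows; each row is the pose to reach, as a shift and turn from the pose measured when the call began; what a row does not reach only later rows make up. A row lasts 1/12 s, in which the tool goes at most 41.7 mm and 7.16 degrees, less where a joint would pass 70% of its speed; a pose out of reach is approached as far as the arm can. A call with a number of a shift or a turn outside -1 to 1 is refused whole. A call with a gripper value outside its range is refused whole. The fingers move at their own pace and stop on an object; "grip_force" is the grip in N (left out, the last holds). Time passes only in rows, so rows that repeat a pose let the fingers close. It gives the time, the measured TCP pose, the force and the opening at its end, in the units of the state.
- observe(): the state, without advancing time (a new reading comes with each control period).
- read_camera(name): name is "scene" or "top"; returns a dict with "pixels" (480x640x3 uint8, red, green, blue), "vfov" (degrees; the focal length in pixels is half the picture's height over the tangent of half this angle, whatever the lens; pixels are square), "cx", "cy" (the principal point, pixels), "xyz" and "rotation" of the camera in the world. Camera axes: x right, y down, z forward; pixel columns grow to the right and rows downward; lengths in mm; the calibration is good to about 2 mm. A picture is of the moment at which its call begins. There is no depth.
- hand_in(): hands the job in, once; it reports no verdict.
The state is a dict: "time": time; "joint_pos": joint angles; "dq": joint speeds; "effort": joint torques, N m; "position": TCP position; "tool_rot": TCP orientation; "contact_force": force on the tool from outside, world axes, zero at the start; "moment": the same for the moment, N m; "finger_gap": finger opening in mm.
Only numpy, scipy, OpenCV 4.12 (cv2) and the standard library are available. Lean on these libraries where they do the work, as an engineer would, in place of code of your own. Each camera call takes 0.05 s, during which the arm holds its last target. There are 200 camera calls.

## Working session

There is one attempt and no reset: what is moved stays moved. The work goes in short steps, Python scripts to look and compute and a tool call to move; the robot and the scene stay as the last step left them, time stands still between calls to the robot, and variables do not carry over. Pictures are saved under pics/ and viewed, about 8 in all and at most 12, crops included, and the job is handed in when it is done.

Besides the shell and the picture viewer there is one more tool, called after ">>>" as a command line: name --argument value ..., lists and objects as JSON in quotes. step_arm: Moves the arm, as the interface text tells. Shifts and turns lie within -1 to 1; 1 stands for 500 mm of shift or 90 degrees of turn. Its arguments: {"type":"object","properties":{"deltas":{"type":"array"},"grip_force":{"type":"number"}},"required":["deltas"]}

```bash
mkdir -p pics; ls
cat > h.py <<'E'
import numpy as np, cv2
from cell import observe, read_camera, hand_in
def cam(n,save=None):
    c=read_camera(n)
    if save: cv2.imwrite('pics/'+save,c['pixels'][:,:,::-1])
    c['f']=240/np.tan(np.radians(c['vfov'])/2); c['R']=np.array(c['rotation']).reshape(3,3) if np.size(c['rotation'])==9 else None
    return c
def ray(c,u,v):
    d=c['R']@np.array([(u-c['cx'])/c['f'],(v-c['cy'])/c['f'],1]); return np.array(c['xyz']),d
def onz(c,u,v,z):
    o,d=ray(c,u,v); return o+d*(z-o[2])/d[2]
def proj(c,p):
    q=c['R'].T@(np.array(p)-c['xyz']); return c['cx']+c['f']*q[0]/q[2],c['cy']+c['f']*q[1]/q[2]
E
python3 - <<'E'
from h import *
for n in('scene','top'):
    c=cam(n,n+'0.png'); print(n,{k:v for k,v in c.items() if k!='pixels'})
print(observe())
E
```

```text
pics
scene {'vfov': 44.409844943998905, 'cx': 324.7212322808842, 'cy': 242.53490697779085, 'xyz': array([1378.59019924,  731.23778057,  876.88755583]), 'rotation': array([ 0.37422238,  0.79971487, -0.42468636, -0.20013804]), 'f': np.float64(587.9576489635974), 'R': None}
top {'vfov': 54.628159634607165, 'cx': 324.1317590288118, 'cy': 229.6153783433124, 'xyz': array([ 297.43833095,   13.24776796, 1462.94720515]), 'rotation': array([ 0.710773  , -0.6998367 ,  0.05730231, -0.04179455]), 'f': np.float64(464.7112500107991), 'R': None}
{'time': 0.1, 'joint_pos': array([-1.31307151e+00,  1.58974721e-01,  1.59806685e+00, -1.26109200e-05,
        1.38619548e+00, -2.10129533e-01]), 'dq': array([ 0.00023497, -0.00272253, -0.00441257,  0.00025343, -0.00095101,
       -0.00025894]), 'effort': array([ 5.94938210e-04, -3.86505067e+01, -3.22959602e+01,  7.04204128e-02,
        3.39466066e-02, -6.56188286e-05]), 'position': array([ 259.1393286 , -512.72620658,  238.74345115]), 'tool_rot': array([ 9.72762983e-01,  2.31800566e-01, -2.57601453e-05, -8.21817728e-04]), 'contact_force': array([ 0.57151514, -0.14187506,  0.22363563]), 'moment': array([-0.02399149, -0.00306266,  0.02647382]), 'finger_gap': 91.96679414685963}
```

```bash
sed -i "s/c\['R'\]=np.array.*/c['R']=Rot.from_quat(c['rotation']).as_matrix()/; 1a from scipy.spatial.transform import Rotation as Rot" h.py; cat h.py | sed -n 1,9p
```

```text
import numpy as np, cv2
from scipy.spatial.transform import Rotation as Rot
from cell import observe, read_camera, hand_in
def cam(n,save=None):
    c=read_camera(n)
    if save: cv2.imwrite('pics/'+save,c['pixels'][:,:,::-1])
    c['f']=240/np.tan(np.radians(c['vfov'])/2); c['R']=Rot.from_quat(c['rotation']).as_matrix()
    return c
def ray(c,u,v):
```

View pics/top0.png

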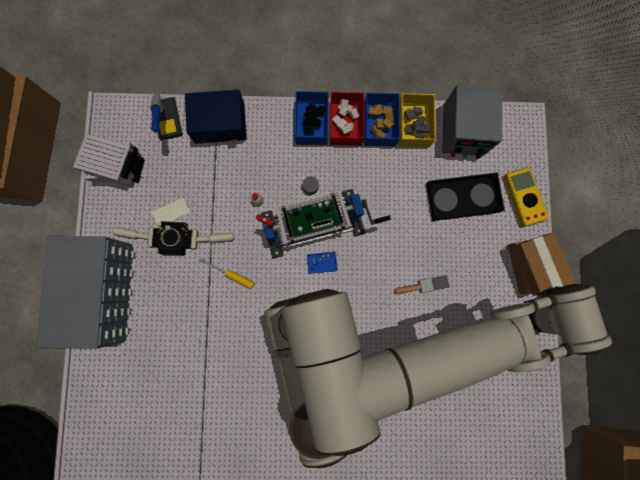

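View pics/scene0.png

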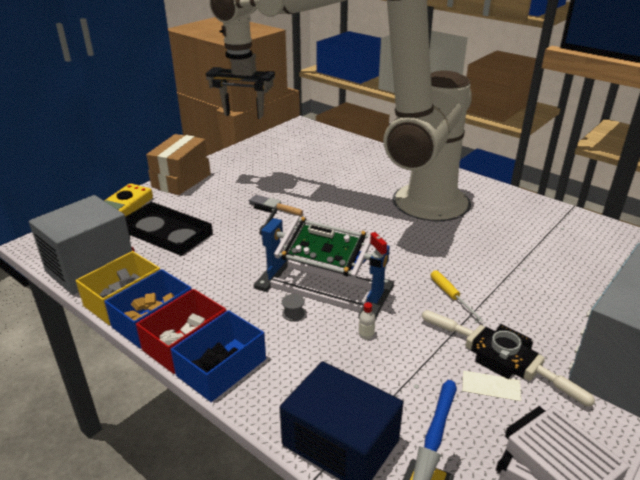

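The top view shows the frame with the knob at about (265,220), the board at (314,217), the handle at (381,219) and blue posts at (270,235) and (356,205). The flux bottle (257,198) is close to the knob. The scene view shows the knob at (379,243).

Run:
```python
from h import *
t=cam('top');s=cam('scene')
def blobs(c,m,box,mn=8):
    x0,y0,x1,y1=box; k=np.zeros(m.shape,np.uint8);k[y0:y1,x0:x1]=m[y0:y1,x0:x1]
    n,l,st,ce=cv2.connectedComponentsWithStats(k)
    out=[]
    for i in range(1,n):
        if st[i,4]>=mn:
            p=np.argwhere(l==i)[:,::-1].astype(np.float32); out.append((st[i,4],ce[i].round(1),cv2.minAreaRect(p)))
    return out
for n,c,b in(('top',t,(240,170,400,260)),('scene',s,(240,190,420,330))):
    h=cv2.cvtColor(c['pixels'],cv2.COLOR_RGB2HSV);H,S,V=[h[...,i].astype(int) for i in range(3)]
    M={'red':((H<8)|(H>172))&(S>140)&(V>60),'green':(H>50)&(H<80)&(S>100)&(V>30),'blue':(H>100)&(H<125)&(S>130)&(V>40),'black':(V<45)}
    for k,m in M.items():
        for a,ce,r in blobs(c,m.astype(np.uint8),b):
            if a<12: continue
            z={'red':175,'green':120,'blue':143,'black':120}[k]
            print(n,k,a,ce,[np.round(x,1) for x in r],onz(c,*ce,z).round(0)[:2])
x=t['pixels'][180:260,240:400,::-1]
y=s['pixels'][210:310,240:400,::-1]
cv2.imwrite('pics/crop.png',np.vstack([cv2.resize(x,(480*800//480,400//1*8//10),interpolation=cv2.INTER_CUBIC)[:300],cv2.resize(y,(800,300),interpolation=cv2.INTER_CUBIC)]))
```

```text
top red 26 [254.5 195.7] [array([254.5, 196. ]), array([4.9, 4.9]), np.float64(45.0)] [573. 184.]
top red 84 [264.8 219.7] [array([264.5, 219.5]), array([18.4,  5.3]), np.float64(24.0)] [505. 153.]
top green 799 [311.7 218.2] [array([312.5, 217.4]), array([26.5, 48.2]), np.float64(75.1)] [520.  22.]
top green 14 [294.9 209.7] [array([294.9, 209.7]), array([2.5, 4.4]), np.float64(71.6)] [545.  72.]
top blue 193 [356.2 204.2] [array([355.6, 204.7]), array([21.4, 12.1]), np.float64(66.8)] [ 560. -106.]
top blue 127 [269.8 233.9] [array([270.4, 236.1]), array([23.1,  9.5]), np.float64(71.6)] [469. 141.]
top blue 174 [322.  255.9] [array([321. , 255.5]), array([ 7., 28.]), np.float64(90.0)] [408.  -9.]
top black 28 [309.2 192. ] [array([309.3, 191.8]), array([13. ,  4.5]), np.float64(4.4)] [599.  31.]
top black 59 [346.9 198.6] [array([347.2, 197.8]), array([13.6,  7. ]), np.float64(71.6)] [581. -81.]
top black 1205 [311.7 217.7] [array([312.4, 216.4]), array([30.1, 55.8]), np.float64(76.0)] [522.  22.]
top black 51 [365.8 208.3] [array([366.4, 211.7]), array([24.9,  3.8]), np.float64(72.
[... 2204 characters left out ...]
47.4] [array([326.8, 247.4]), array([8.9, 9.8]), np.float64(26.6)] [527.  31.]
scene black 34 [337.6 257.6] [array([337.9, 257.8]), array([7.3, 4.7]), np.float64(18.4)] [543.  75.]
scene black 101 [281.3 267. ] [array([281.4, 266.6]), array([ 8.1, 21.5]), np.float64(22.4)] [648.   3.]
scene black 93 [375.5 262.7] [array([375.4, 262.8]), array([12.6,  7.6]), np.float64(11.3)] [504. 150.]
scene black 15 [345.3 273.5] [array([345.5, 273.5]), array([4.2, 2.8]), np.float64(45.0)] [578. 124.]
scene black 38 [262.2 287.6] [array([262.1, 287.9]), array([ 4.8, 14.1]), np.float64(85.9)] [726.  22.]
scene black 108 [383.  296.9] [array([383. , 296.5]), array([ 5.8, 24.1]), np.float64(26.6)] [591. 231.]
```

View pics/crop.png

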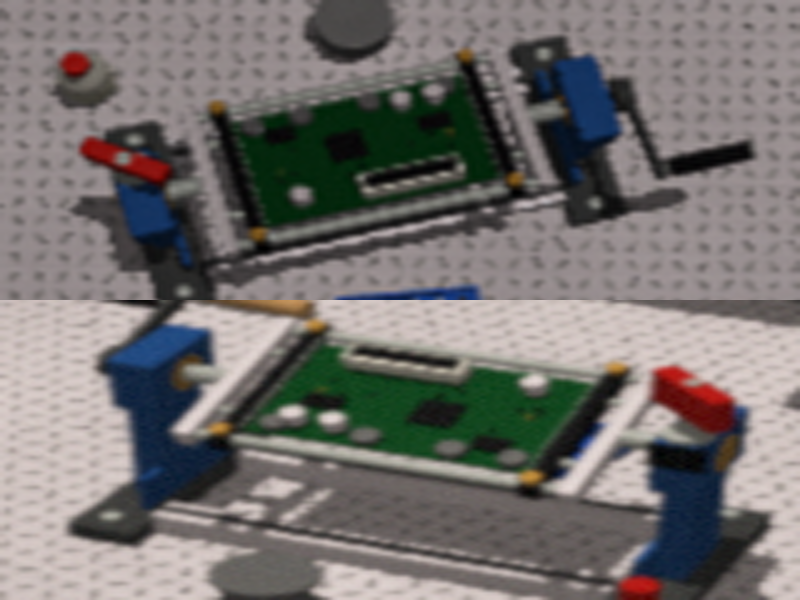

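The crop shows the board component side up, about level. The yellow clips sit at its four corners, the knob centre is at (264.7,219.7) in the top view, and the handle runs from about crop (670,165) to (750,150).

Run:
```python
from h import *
t=cam('top');s=cam('scene')
def tri(a,b):
    o1,d1=ray(t,*a);o2,d2=ray(s,*b);A=[];B=[]
    for o,d in((o1,d1),(o2,d2)):
        d=d/np.linalg.norm(d);P=np.eye(3)-np.outer(d,d);A.append(P);B.append(P@o)
    return np.linalg.lstsq(np.vstack(A),np.hstack(B),rcond=None)[0]
T=[(x/5+240,y/4+180) for x,y in((218,107),(465,55),(258,233),(515,180))]
S=[(x/5+240,(y-300)/3+210) for x,y in((530,478),(220,428),(615,368),(316,325))]
P=[tri(a,b) for a,b in zip(T,S)]
print(np.round(P,1),np.mean(P,0).round(1))
for i,j in((1,0),(3,2)): d=P[i]-P[j];print('yaw',np.arctan2(d[0],-d[1]))
print('knob',tri((264.7,219.7),(378.5,242)))
e=[onz(t,x/5+240,y/4+180,120) for x,y in((670,165),(752,149))];d=e[1]-e[0];print('handle',e,np.arctan2(d[0],-d[1]),np.mean(e,0))
for yaw in(.25,.27,.29):
  k=np.array([506,154]); R=np.array([[np.cos(yaw),-np.sin(yaw)],[np.sin(yaw),np.cos(yaw)]])
  o=k-R@[17,134]; print(yaw,o,o+R@[-65,-192])
r=[onz(t,x/5+240,y/4+180,175) for x,y in((85,147),(170,174))];print('bar',r)
print(Rot.from_quat(observe()['tool_rot']).as_matrix().round(3))
```

```text
[[554.4 106.5 109.6]
 [596.1 -39.3 111. ]
 [456.8  78.7 145. ]
 [497.5 -67.7 144.7]] [526.2  19.5 127.6]
yaw 0.2790099841521026
yaw 0.2711235834785794
knob [504.07999638 153.60011465 176.00715639]
handle [array([ 514.59431356, -160.94365716,  120.        ]), array([ 527.3515535 , -209.29900936,  120.        ])] 0.25794536822651076 [ 520.97293353 -185.12133326  120.        ]
0.25 [522.68061937  19.95986818] [ 507.20287214 -182.15257414]
0.27 [525.35790728  20.32026546] [ 513.92523486 -182.06129002]
0.29 [528.02745228  20.73413285] [ 520.64442759 -181.83558588]
bar [array([512.69640878, 174.77646031, 175.        ]), array([494.40106493, 126.71588133, 175.        ])]
[[ 0.893  0.451 -0.   ]
 [ 0.451 -0.893  0.001]
 [ 0.    -0.001 -1.   ]]
```

>>> step_arm --deltas '[[[0.015,0.04,0,0.02,60],[0.045,0.12,0,0.06,60],[0.075,0.2,0,0.1,60],[0.1,0.27,0,0.14,60],[0.125,0.34,0,0.18,60],[0.15,0.41,0,0.22,60],[0.175,0.48,0,0.26,60],[0.2,0.55,0,0.3,60],[0.225,0.62,0,0.34,60],[0.25,0.69,0,0.38,60]]]' --grip_force 30

```text
time: 1.13
position: [384.4, -166.3, 239.4]
tool_rot: [0.861, 0.509, 0.0, 0.0]
contact_force: [0.3, -0.7, -0.7]
finger_gap: 55.2
```

>>> step_arm --deltas '[[[0.03,0.08,0,0.005,60],[0.06,0.16,0,0.01,60],[0.09,0.24,0,0.02,60],[0.12,0.32,0,0.03,60],[0.15,0.4,0,0.04,60],[0.18,0.48,0,0.049,60],[0.21,0.56,0,0.049,60],[0.235,0.62,0,0.049,60],[0.241,0.64,0,0.049,60],[0.241,0.64,0,0.049,60]]]'

```text
time: 1.97
position: [505.0, 156.0, 239.1]
tool_rot: [0.84, 0.543, -0.0, -0.0]
contact_force: [-0.3, -0.5, -0.0]
finger_gap: 55.0
```

Run:
```python
from h import *
t=cam('top');s=cam('scene')
print(observe()['position'],observe()['joint_pos'])
x=t['pixels'][180:260,220:340,::-1]
y=s['pixels'][170:290,300:460,::-1]
cv2.imwrite('pics/crop2.png',cv2.resize(y,(800,600),interpolation=cv2.INTER_CUBIC))
```

```text
[504.58081491 153.09784046 239.17693581] [ 6.56517172e-02  3.55234928e-02  1.72988009e+00 -8.05344007e-04
  1.37692460e+00  4.91704328e-01]
```

View pics/crop2.png

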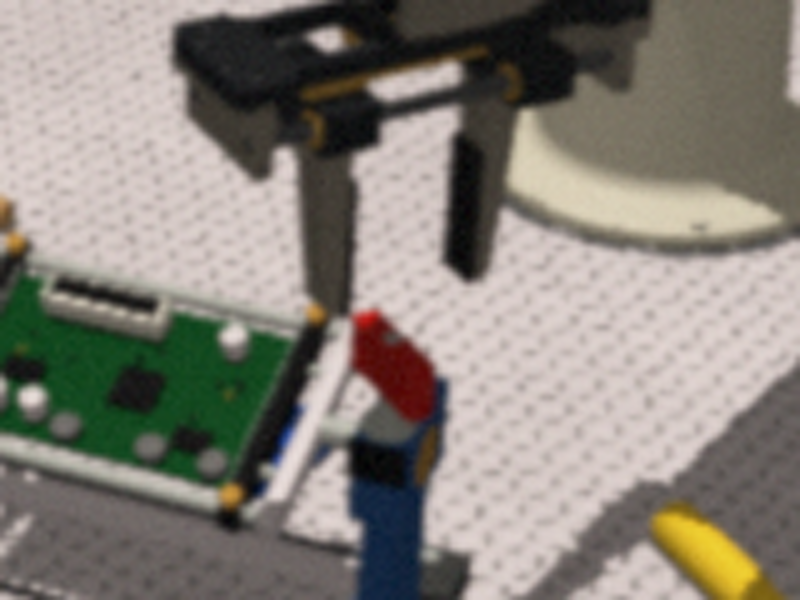

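The crop shows the open fingers straddling above the knob bar (tips near (330,310) and (465,275)) with jaws across it. I'll lower and close.

>>> step_arm --deltas '[[[0,0,-0.01,0,60],[0,0,-0.03,0,60],[0,0,-0.055,0,60],[0,0,-0.08,0,60],[0,0,-0.1,0,60],[0,0,-0.112,0,60],[0,0,-0.114,0,60],[0,0,-0.114,0,30],[0,0,-0.114,0,10],[0,0,-0.114,0,5]]]'

```text
time: 2.9
position: [505.1, 153.2, 182.9]
tool_rot: [0.841, 0.542, 0.0, 0.001]
contact_force: [-0.5, 0.1, 0.1]
finger_gap: 37.3
```

>>> step_arm --deltas '[[[0,0,0,0,5],[0,0,0,0,5],[0,0,0,0,5],[0,0,0,0,5]]]'

```text
time: 3.23
position: [504.5, 153.7, 183.3]
tool_rot: [0.84, 0.542, -0.0, -0.0]
contact_force: [-3.2, 1.2, 2.9]
finger_gap: 13.6
```

>>> step_arm --deltas '[[[0,0,0,0.03,5],[0,0,0,0.08,5],[0,0,0,0.13,5],[0,0,0,0.18,5],[0,0,0,0.23,5],[0,0,0,0.28,5],[0,0,0,0.33,5],[0,0,0,0.38,5],[0,0,0,0.43,5],[0,0,0,0.46,5]]]'

```text
time: 4.07
position: [504.5, 153.7, 183.3]
tool_rot: [0.593, 0.805, -0.0, -0.0]
contact_force: [-0.3, -0.4, -0.6]
finger_gap: 14.0
```

>>> step_arm --deltas '[[[0,0,0,0.04,5],[0,0,0,0.09,5],[0,0,0,0.14,5],[0,0,0,0.19,5],[0,0,0,0.24,5],[0,0,0,0.29,5],[0,0,0,0.33,5],[0,0,0,0.36,5],[0,0,0,0.37,5],[0,0,0,0.37,5]]]'

```text
time: 4.9
position: [504.5, 153.7, 183.3]
tool_rot: [0.338, 0.941, -0.0, 0.0]
contact_force: [-0.4, 1.5, -0.0]
finger_gap: 13.7
```

```bash
python3 -c "
from h import *
o=observe();print(o['moment'],o['contact_force'],o['joint_pos'],o['finger_gap'])"
```

```text
[ 0.05745249 -0.16965014 -0.02092193] [-0.41280894  1.46576262 -0.00631829] [ 6.68175962e-02  8.60230322e-02  1.79076393e+00 -6.56114525e-04
  1.26497927e+00 -8.14291590e-01] 13.743346723384807
```

>>> step_arm --deltas '[[[0,0,0,0,30],[0,0,0,0,50],[0,0,0,0,60],[0,0,0.02,0,60],[0,0,0.05,0,60],[0,0,0.09,0,60],[0,-0.03,0.12,-0.01,60],[0.005,-0.09,0.12,-0.05,60],[0.005,-0.16,0.12,-0.1,60],[0.01,-0.23,0.12,-0.15,60]]]'

```text
time: 5.73
position: [509.7, 37.9, 244.8]
tool_rot: [0.447, 0.894, -0.0, 0.001]
contact_force: [0.2, 1.1, -0.1]
finger_gap: 54.9
```

Run:
```python
from h import *
o=observe();p=o['position'];m=Rot.from_quat(o['tool_rot']).as_matrix()
j=np.degrees(np.arctan2(m[1,1],m[0,1]));print(p,j)
print((np.array([518.6,-184.3,235])-p)/500,(15.8-j)/90)
```

```text
[509.65078173  37.87331259 244.80563766] 36.85988883529842
[ 0.01789844 -0.44434663 -0.01961128] -0.2339987648366491
```

>>> step_arm --deltas '[[[0.003,-0.06,0,-0.04,60],[0.006,-0.12,0,-0.08,60],[0.01,-0.18,0,-0.12,60],[0.012,-0.24,0,-0.16,60],[0.014,-0.3,0,-0.2,60],[0.016,-0.36,-0.01,-0.23,60],[0.018,-0.41,-0.02,-0.234,60],[0.018,-0.435,-0.02,-0.234,60],[0.018,-0.444,-0.02,-0.234,60],[0.018,-0.444,-0.02,-0.234,60]]]'

```text
time: 6.57
position: [518.8, -184.5, 235.4]
tool_rot: [0.604, 0.797, -0.0, 0.001]
contact_force: [0.1, -0.4, -0.2]
finger_gap: 55.1
```

Run:
```python
from h import *
o=observe();p=o['position'];m=Rot.from_quat(o['tool_rot']).as_matrix()
j=np.degrees(np.arctan2(m[1,1],m[0,1]));print(p,j)
s=cam('scene');t=cam('top')
A=cv2.resize(s['pixels'][150:270,220:340,::-1],(600,600),interpolation=cv2.INTER_CUBIC)
cv2.imwrite('pics/c3.png',A)
for a in(.25,.33,.4):
  R=Rot.from_euler('z',.275).as_matrix();q=R@[-65*np.cos(a),-192,120+65*np.sin(a)]+[525,20.1,0]
  for e in(-25,25):
    u=proj(s,q+R@[0,e,0]);print(a,(u[0]-220)*5,(u[1]-150)*5)
```

```text
[ 518.76633042 -184.49783449  235.35232832] 15.74885344653358
0.25 170.997911626109 283.0495865822717
0.25 260.1646408625581 304.37267224102044
0.33 168.84561306281455 275.7394758260065
0.33 258.23015487294384 297.0350301269829
0.4 166.64021746400493 269.80476553519196
0.4 256.2240247112979 291.0842566432915
```

View pics/c3.png

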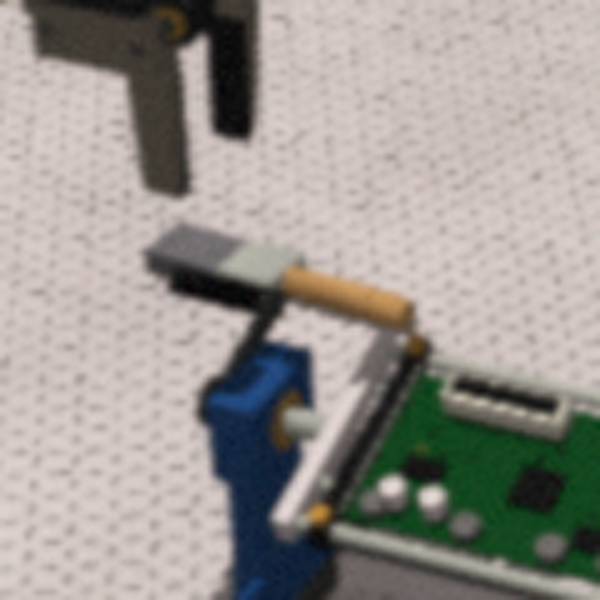

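The crop shows the handle from about (168,283) to (258,300), which matches a≈0.3 (z≈139), with the fingers above it. I'll lower and pinch.

>>> step_arm --deltas '[[[0,0,-0.02,0,60],[0,0,-0.05,0,60],[0,0,-0.09,0,60],[0,0,-0.13,0,60],[0,0,-0.16,0,60],[0,0,-0.175,0,60],[0,0,-0.179,0,60],[0,0,-0.179,0,40],[0,0,-0.179,0,20],[0,0,-0.179,0,5]]]' --grip_force 25

```text
time: 7.5
position: [519.7, -183.4, 147.1]
tool_rot: [0.603, 0.798, 0.0, 0.002]
contact_force: [-0.3, 0.5, 0.2]
finger_gap: 37.2
```

>>> step_arm --deltas '[[[0,0,0,0,5],[0,0,0,0,5],[0,0,0,0,5],[0,0,0,0,5]]]'

```text
time: 7.83
position: [519.3, -183.8, 147.4]
tool_rot: [0.603, 0.798, -0.0, 0.002]
contact_force: [-1.2, -0.7, 2.5]
finger_gap: 13.1
```

```bash
cat > arc.py <<'E'
# shifts from the current pose for the handle led along the arc; args: a0 (now), list of a
import sys; from h import *
o=observe(); p=o['position']
psi,c0=.275,np.array([525,20.1,0]); R=Rot.from_euler('z',psi).as_matrix()
H=lambda a:R@[-65*np.cos(a),-192,120+65*np.sin(a)]+c0
print(p.round(1),o['contact_force'].round(1),o['moment'].round(2),o['finger_gap'])
q=R.T@(p-[0,0,6]-c0); print('frame',q.round(1),'a',np.arctan2(q[2]-120,-q[0]),'r',np.hypot(q[0],q[2]-120))
E
python3 arc.py
```

```text
[ 519.3 -183.8  147.4] [-1.2 -0.7  2.5] [-0.1   0.11  0.01] 13.127926063861908
frame [ -60.9 -194.7  141.4] a 0.3378379111950235 r 64.53540412682561
```

```bash
cat >> arc.py <<'E'
if len(sys.argv)>2:
    a,da=map(float,sys.argv[1:3]); n=int(sys.argv[3])
    off=np.array([float(x) for x in sys.argv[4:7]]) # tcp - handle
    A=a+da*np.arange(1,n+1)
    for x in A: 
        d=(H(x)+off-p)/500; print(round(x,3),(H(x)+off).round(1),d.round(4).tolist())
E
python3 - <<'E'
from h import *
R=Rot.from_euler('z',.275).as_matrix()
H=lambda a:R@[-65*np.cos(a),-192,120+65*np.sin(a)]+[525,20.1,0]
p=observe()['position'];print('off',p-H(.335))
E
python3 arc.py .335 .05 10 $(python3 -c "
from h import *
R=Rot.from_euler('z',.275).as_matrix()
print(*(observe()['position']-(R@[-65*np.cos(.335),-192,120+65*np.sin(.335)]+[525,20.1,0])))")
```

```text
off [ 1.20913001 -2.44698039  6.02013426]
[ 519.3 -183.8  147.4] [-1.2 -0.7  2.5] [-0.1   0.11  0.01] 13.127926063861908
frame [ -60.9 -194.7  141.4] a 0.3378379111950235 r 64.53540412682561
0.385 [ 520.4 -183.5  150.4] [0.0022, 0.0006, 0.0061]
0.435 [ 521.6 -183.1  153.4] [0.0047, 0.0013, 0.012]
0.485 [ 523.  -182.7  156.3] [0.0075, 0.0021, 0.0179]
0.535 [ 524.5 -182.3  159.2] [0.0105, 0.003, 0.0235]
0.585 [ 526.2 -181.8  161.9] [0.0139, 0.0039, 0.029]
0.635 [ 528.  -181.3  164.6] [0.0174, 0.0049, 0.0344]
0.685 [ 529.9 -180.8  167.1] [0.0213, 0.006, 0.0395]
0.735 [ 531.9 -180.2  169.6] [0.0253, 0.0072, 0.0444]
0.785 [ 534.1 -179.6  172. ] [0.0297, 0.0084, 0.0491]
0.835 [ 536.4 -179.   174.2] [0.0342, 0.0096, 0.0536]
```

>>> step_arm --deltas '[[[0.001,0.0003,0.003,0,5],[0.003,0.001,0.008,0,5],[0.006,0.0017,0.014,0,5],[0.009,0.0025,0.02,0,5],[0.012,0.0035,0.026,0,5],[0.0155,0.0044,0.0315,0,5],[0.0195,0.0055,0.037,0,5],[0.0235,0.0067,0.0425,0,5],[0.0275,0.0078,0.047,0,5],[0.032,0.009,0.0515,0,5]]]'

```text
time: 8.67
position: [535.2, -179.2, 173.5]
tool_rot: [0.603, 0.798, -0.001, 0.002]
contact_force: [-5.2, -1.9, 1.0]
finger_gap: 13.3
```

```bash
python3 arc.py .82 .05 10 1.2 -2.4 6; python3 -c "
from h import *
cam('scene','s4.png')"
```

```text
[ 535.2 -179.2  173.5] [-5.2 -1.9  1. ] [-0.36  0.77  0.08] 13.25080955828847
frame [ -44.3 -194.6  167.5] a 0.8208072001455909 r 64.97937584330236
0.87 [ 538.  -178.5  175.7] [0.0056, 0.0015, 0.0043]
0.92 [ 540.4 -177.8  177.7] [0.0105, 0.0028, 0.0083]
0.97 [ 543.  -177.1  179.6] [0.0155, 0.0043, 0.0121]
1.02 [ 545.6 -176.3  181.4] [0.0208, 0.0057, 0.0157]
1.07 [ 548.3 -175.6  183. ] [0.0262, 0.0073, 0.0189]
1.12 [ 551.1 -174.8  184.5] [0.0317, 0.0088, 0.0219]
1.17 [ 553.9 -174.   185.8] [0.0374, 0.0104, 0.0246]
1.22 [ 556.8 -173.2  187. ] [0.0433, 0.0121, 0.027]
1.27 [ 559.8 -172.3  188.1] [0.0492, 0.0138, 0.0291]
1.32 [ 562.8 -171.5  189. ] [0.0552, 0.0155, 0.0308]
```

Low forces, on arc. Continue.

>>> step_arm --deltas '[[[0.0056,0.0015,0.0043,0,5],[0.0105,0.0028,0.0083,0,5],[0.0155,0.0043,0.0121,0,5],[0.0208,0.0057,0.0157,0,5],[0.0262,0.0073,0.0189,0,5],[0.0317,0.0088,0.0219,0,5],[0.0374,0.0104,0.0246,0,5],[0.0433,0.0121,0.027,0,5],[0.0492,0.0138,0.0291,0,5],[0.0552,0.0155,0.0308,0,5]]]'

```text
time: 9.55
position: [563.8, -171.0, 189.9]
tool_rot: [0.603, 0.798, -0.0, 0.002]
contact_force: [-4.4, 1.2, 3.0]
finger_gap: 13.2
```

```bash
python3 arc.py 1.32 .05 10 1.2 -2.4 6
```

```text
[ 563.8 -171.   189.9] [-4.4  1.2  3. ] [0.11 0.7  0.03] 13.201290715861969
frame [ -14.5 -194.5  183.9] a 1.347434824511895 r 65.50783364361625
1.37 [ 565.9 -170.6  189.7] [0.004, 0.0008, -0.0004]
1.42 [ 568.9 -169.7  190.3] [0.0102, 0.0025, 0.0008]
1.47 [ 572.  -168.9  190.7] [0.0164, 0.0043, 0.0016]
1.52 [ 575.2 -168.   190.9] [0.0226, 0.0061, 0.0021]
1.57 [ 578.3 -167.1  191. ] [0.0289, 0.0078, 0.0022]
1.62 [ 581.4 -166.2  190.9] [0.0351, 0.0096, 0.0021]
1.67 [ 584.5 -165.3  190.7] [0.0414, 0.0113, 0.0016]
1.72 [ 587.6 -164.5  190.3] [0.0476, 0.0131, 0.0008]
1.77 [ 590.7 -163.6  189.7] [0.0537, 0.0148, -0.0003]
1.82 [ 593.8 -162.7  189. ] [0.0598, 0.0166, -0.0018]
```

>>> step_arm --deltas '[[[0.0055,0.0015,0.0,0,5],[0.0115,0.003,0.0008,0,5],[0.0175,0.0047,0.0016,0,5],[0.0235,0.0063,0.0021,0,5],[0.0295,0.008,0.0022,0,5],[0.0355,0.0097,0.0021,0,5],[0.0416,0.0113,0.0016,0,5],[0.0476,0.0131,0.0008,0,5],[0.0537,0.0148,-0.0003,0,5],[0.0598,0.0166,-0.0018,0,5]]]'

```text
time: 10.38
position: [594.7, -162.2, 189.5]
tool_rot: [0.602, 0.798, 0.001, 0.003]
contact_force: [-3.2, 1.9, 5.9]
finger_gap: 13.3
```

```bash
python3 arc.py 1.82 .05 10 1.2 -2.4 6
```

```text
[ 594.7 -162.2  189.5] [-3.2  1.9  5.9] [0.46 0.34 0.03] 13.337611951806355
frame [  17.6 -194.4  183.5] a 1.8407990235768974 r 65.83531742020655
1.87 [ 596.8 -161.9  188.1] [0.0042, 0.0006, -0.0027]
1.92 [ 599.7 -161.   187.1] [0.0101, 0.0023, -0.0047]
1.97 [ 602.7 -160.2  185.9] [0.0159, 0.0039, -0.0071]
2.02 [ 605.5 -159.4  184.6] [0.0216, 0.0055, -0.0098]
2.07 [ 608.3 -158.6  183.1] [0.0272, 0.0071, -0.0128]
2.12 [ 611.  -157.9  181.4] [0.0326, 0.0086, -0.016]
2.17 [ 613.6 -157.1  179.7] [0.0379, 0.0101, -0.0195]
2.22 [ 616.2 -156.4  177.8] [0.043, 0.0115, -0.0233]
2.27 [ 618.6 -155.7  175.7] [0.0478, 0.0129, -0.0274]
2.32 [ 620.9 -155.1  173.6] [0.0525, 0.0142, -0.0317]
```

>>> step_arm --deltas '[[[0.0052,0.0014,-0.0018,0,5],[0.0108,0.0027,-0.0042,0,5],[0.0164,0.0042,-0.0069,0,5],[0.0219,0.0057,-0.0097,0,5],[0.0273,0.0072,-0.0127,0,5],[0.0327,0.0086,-0.016,0,5],[0.0379,0.0101,-0.0195,0,5],[0.043,0.0115,-0.0233,0,5],[0.0478,0.0129,-0.0274,0,5],[0.0525,0.0142,-0.0317,0,5]]]'

```text
time: 11.22
position: [621.6, -154.5, 173.6]
tool_rot: [0.602, 0.798, 0.001, 0.003]
contact_force: [-1.1, 4.4, 4.6]
finger_gap: 13.1
```

```bash
python3 arc.py 2.32 .05 10 1.2 -2.4 6
```

```text
[ 621.6 -154.5  173.6] [-1.1  4.4  4.6] [ 0.83  0.09 -0.06] 13.123255731252371
frame [  45.6 -194.3  167.6] a 2.3344856044684983 r 65.90640768608428
2.37 [ 623.2 -154.4  171.3] [0.0031, 0.0001, -0.0046]
2.42 [ 625.3 -153.8  168.9] [0.0074, 0.0013, -0.0093]
2.47 [ 627.3 -153.3  166.4] [0.0114, 0.0025, -0.0143]
2.52 [ 629.2 -152.7  163.9] [0.0151, 0.0035, -0.0195]
2.57 [ 631.  -152.2  161.2] [0.0187, 0.0045, -0.0249]
2.62 [ 632.6 -151.8  158.4] [0.0219, 0.0054, -0.0304]
2.67 [ 634.1 -151.4  155.5] [0.0249, 0.0063, -0.0361]
2.72 [ 635.4 -151.   152.6] [0.0276, 0.007, -0.042]
2.77 [ 636.6 -150.6  149.6] [0.03, 0.0077, -0.048]
2.82 [ 637.7 -150.3  146.5] [0.0321, 0.0083, -0.0541]
```

>>> step_arm --deltas '[[[0.0036,0.0006,-0.0045,0,5],[0.0078,0.0017,-0.0093,0,5],[0.0116,0.0027,-0.0143,0,5],[0.0153,0.0036,-0.0195,0,5],[0.0188,0.0046,-0.0249,0,5],[0.022,0.0055,-0.0304,0,5],[0.025,0.0063,-0.0361,0,5],[0.0276,0.007,-0.042,0,5],[0.03,0.0077,-0.048,0,5],[0.0321,0.0083,-0.0541,0,5]]]'

```text
time: 12.05
position: [638.1, -149.8, 146.1]
tool_rot: [0.602, 0.798, 0.002, 0.003]
contact_force: [-0.7, 4.3, 2.8]
finger_gap: 13.1
```

```bash
python3 arc.py 2.82 .04 8 1.2 -2.4 6
```

```text
[ 638.1 -149.8  146.1] [-0.7  4.3  2.8] [ 0.91 -0.11  0.06] 13.08996731340927
frame [  62.7 -194.2  140.1] a 2.8319036699108997 r 65.81799440653855
2.86 [ 638.4 -150.1  144.1] [0.0007, -0.0007, -0.004]
2.9 [ 639.1 -149.9  141.6] [0.002, -0.0003, -0.009]
2.94 [ 639.6 -149.8  139. ] [0.0031, -0.0, -0.0141]
2.98 [ 640.1 -149.7  136.5] [0.004, 0.0002, -0.0192]
3.02 [ 640.4 -149.6  133.9] [0.0047, 0.0004, -0.0243]
3.06 [ 640.7 -149.5  131.3] [0.0052, 0.0006, -0.0295]
3.1 [ 640.8 -149.5  128.7] [0.0055, 0.0007, -0.0347]
3.14 [ 640.9 -149.4  126.1] [0.0057, 0.0007, -0.0399]
```

>>> step_arm --deltas '[[[0.0012,0.0002,-0.006,0,5],[0.0024,0.0003,-0.012,0,5],[0.0035,0.0004,-0.018,0,5],[0.0043,0.0005,-0.024,0,5],[0.005,0.0006,-0.0295,0,5],[0.0054,0.0007,-0.034,0,5],[0.0056,0.0007,-0.0375,0,5],[0.0057,0.0007,-0.0395,0,5],[0.0057,0.0007,-0.0402,0,5],[0.0057,0.0007,-0.0402,0,5]]]'

```text
time: 12.88
position: [640.8, -149.0, 125.1]
tool_rot: [0.602, 0.798, 0.002, 0.002]
contact_force: [0.5, 6.2, 1.6]
finger_gap: 13.1
```

```bash
python3 arc.py
python3 - <<'E'
from h import *
t=cam('top','t5.png');s=cam('scene','s5.png')
a=cv2.resize(t['pixels'][185:255,270:370,::-1],(600,420),interpolation=cv2.INTER_CUBIC)
b=cv2.resize(s['pixels'][200:290,260:390,::-1],(780,540),interpolation=cv2.INTER_CUBIC)
cv2.imwrite('pics/t5c.png',a);cv2.imwrite('pics/s5c.png',b)
E
```

```text
[ 640.8 -149.   125.1] [0.5 6.2 1.6] [ 0.8  -0.23 -0.02] 13.116524754147237
frame [  65.5 -194.2  119.1] a -3.128214399324281 r 65.52978717673925
```

View pics/s5c.png

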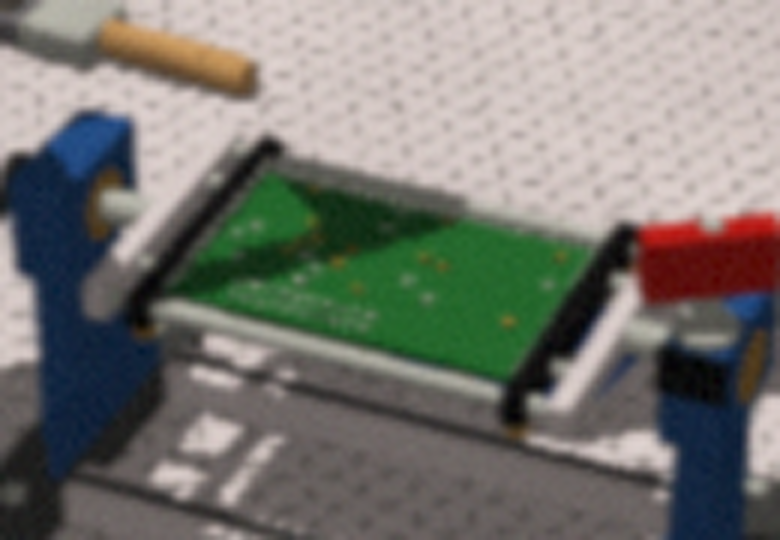

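View pics/t5c.png

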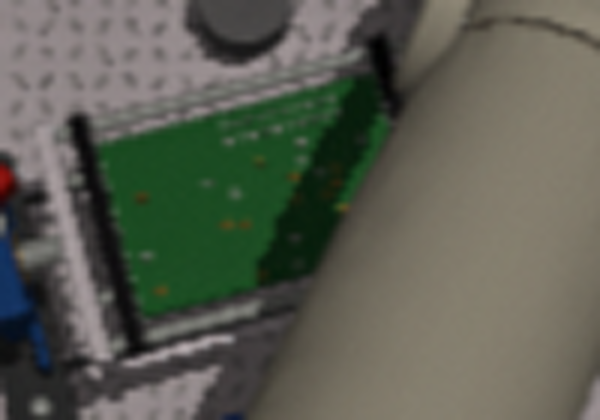

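The scene crop shows the solder side up and nearly level, with corners at about (272,172), (608,248), (165,300) and (508,382). The top crop is half covered by the arm. I'll release, move clear and measure the tilt.

>>> step_arm --deltas '[[[0,0,0,0,20],[0,0,0,0,40],[0,0,0,0,60],[0,0,0,0,60],[0,0,0.03,0,60],[0,0,0.08,0,60],[0,0,0.14,0,60],[0,0,0.2,0,60],[-0.03,-0.03,0.23,0,60],[-0.09,-0.09,0.24,0,60]]]'

```text
time: 13.82
position: [599.4, -192.6, 249.4]
tool_rot: [0.601, 0.799, 0.003, 0.006]
contact_force: [0.4, -0.9, -0.4]
finger_gap: 55.5
```

>>> step_arm --deltas '[[[-0.06,-0.05,0,0,60],[-0.12,-0.1,0,0,60],[-0.18,-0.15,0,0,60],[-0.24,-0.2,0,0,60],[-0.3,-0.25,0,0,60],[-0.34,-0.29,0,0,60],[-0.36,-0.32,0,0,60],[-0.36,-0.32,0,0,60]]]'

```text
time: 14.48
position: [417.0, -355.5, 249.5]
tool_rot: [0.602, 0.798, 0.002, 0.007]
contact_force: [0.6, -0.0, 0.7]
finger_gap: 55.0
```

Run:
```python
from h import *
t=cam('top','t6.png');s=cam('scene','s6.png')
R=Rot.from_euler('z',.275).as_matrix(); o=np.array([525,20.1,0])
def tri(a,b):
    A=[];B=[]
    for c,uv in((t,a),(s,b)):
        q,d=ray(c,*uv);d=d/np.linalg.norm(d);P=np.eye(3)-np.outer(d,d);A.append(P);B.append(P@q)
    return np.linalg.lstsq(np.vstack(A),np.hstack(B),rcond=None)[0]
Q={}
for n,c,b in(('t',t,(270,180,360,250)),('s',s,(260,210,390,290))):
    h=cv2.cvtColor(c['pixels'],cv2.COLOR_RGB2HSV);m=cv2.inRange(h,(45,90,35),(85,255,255))
    k=np.zeros_like(m);k[b[1]:b[3],b[0]:b[2]]=m[b[1]:b[3],b[0]:b[2]]
    k=cv2.morphologyEx(k,cv2.MORPH_CLOSE,np.ones((5,5)))
    cs=max(cv2.findContours(k,0,2)[0],key=cv2.contourArea)
    hull=cv2.convexHull(cs); q=cv2.approxPolyN(hull,4,None,-1,False).reshape(-1,2).astype(float) if hasattr(cv2,'approxPolyN') else None
    # order by frame coords cast on z=121
    f={}
    for p in q:
        w=R.T@(onz(c,*p,121)-o); f[(w[0]>0,w[1]>0)]=p; print(n,p,w.round(1))
    Q[n]=f
for k in Q['t']:
    if k in Q['s']: print(k,(R.T@(tri(Q['t'][k],Q['s'][k])-o)).round(1))
# handle centre, black blob near expected place in both views
H=R@[65,-192,120]+o
for n,c in(('t',t),('s',s)):
    print(n,[np.round(proj(c,H+R@[0,e,0]),1) for e in(-25,25)])
a=cv2.resize(t['pixels'][185:255,270:400,::-1],(780,420)[:2],interpolation=cv2.INTER_CUBIC)[:,:]
b=cv2.resize(s['pixels'][190:290,240:390,::-1],(780,520),interpolation=cv2.INTER_CUBIC)
cv2.imwrite('pics/c6.png',cv2.resize(np.vstack([a,b]),(496,598)))
```

```text
t [340. 225.] [-44.6 -71.8 121. ]
t [293. 238.] [-46.6  70.4 121. ]
t [285. 209.] [ 42.2  71.7 121. ]
t [332. 197.] [ 41.9 -70.9 121. ]
s [362. 242.] [-46.9  75.4 121. ]
s [344. 263.] [ 46.1  69.  121. ]
s [288. 248.] [ 44.7 -68.9 121. ]
s [304. 228.] [-46.1 -72.4 121. ]
(np.False_, np.False_) [-44.7 -71.7 122. ]
(np.False_, np.True_) [-47.3  72.7 120.3]
(np.True_, np.True_) [ 43.2  69.9 119.2]
(np.True_, np.False_) [ 42.2 -70.7 119. ]
t [array([377.4, 177.5]), array([361.2, 181.7])]
s [array([227.3, 238.1]), array([245.9, 243. ])]
```

View pics/c6.png

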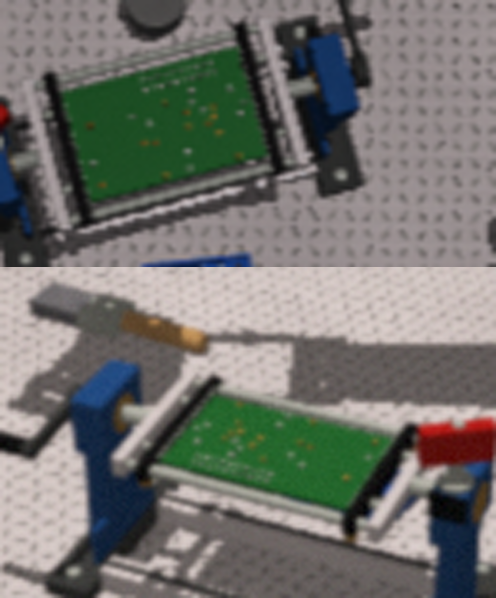

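The board is solder side up. The triangulated edge heights differ by about 2 mm, a tilt of roughly +0.02 rad. I'll refine this with the handle.

Run:
```python
from h import *
s=cam('scene');t=cam('top')
R=Rot.from_euler('z',.275).as_matrix(); o=np.array([525,20.1,0])
k=cv2.cvtColor(s['pixels'],cv2.COLOR_RGB2GRAY).astype(float)
for u in range(226,244,2):
    col=k[225:256,u]; w=np.clip(90-col,0,None); print(u,(w*np.arange(225,256)).sum()/max(w.sum(),1),w.sum().round())
for a in(3.09,3.14,3.19):
    H=R@[-65*np.cos(a),-192,120+65*np.sin(a)]+o
    p,q=[np.array(proj(s,H+R@[0,e,0])) for e in(-25,25)]
    print(a,[np.interp(u,[p[0],q[0]],[p[1],q[1]]).round(1) for u in(228,232,236,240)])
g=cv2.cvtColor(t['pixels'],cv2.COLOR_RGB2GRAY).astype(float)
for u in range(362,380,2):
    col=g[165:195,u]; w=np.clip(60-col,0,None); print('t',u,(w*np.arange(165,195)).sum()/max(w.sum(),1),w.sum().round())
p,q=[np.array(proj(t,R@[65,e-192,120]+o)) for e in(-25,25)];print(p,q)
```

```text
226 0.0 0.0
228 239.61006289308176 159.0
230 239.68456375838926 298.0
232 240.3728323699422 346.0
234 240.8079268292683 328.0
236 241.19108280254778 314.0
238 241.89776357827475 313.0
240 242.30205278592376 341.0
242 242.90746268656716 335.0
3.09 [np.float64(237.1), np.float64(238.1), np.float64(239.2), np.float64(240.2)]
3.14 [np.float64(238.2), np.float64(239.3), np.float64(240.4), np.float64(241.4)]
3.19 [np.float64(239.3), np.float64(240.4), np.float64(241.5), np.float64(242.5)]
t 362 184.852 250.0
t 364 181.24489795918367 196.0
t 366 180.828125 192.0
t 368 180.20744680851064 188.0
t 370 179.5752688172043 186.0
t 372 179.13888888888889 180.0
t 374 178.59428571428572 175.0
t 376 178.39669421487602 121.0
t 378 0.0 0.0
[377.35453739 177.51655096] [361.19489573 181.66118177]
```

Board edges, handle and arm pose all suggest the board is over-turned by about 0.025 rad. I'll regrasp the handle and raise it about 1.6 mm.

>>> step_arm --deltas '[[[0.04,0.04,0,0,60],[0.1,0.09,0,0,60],[0.16,0.15,0,0,60],[0.22,0.21,0,0,60],[0.28,0.26,0,0,60],[0.34,0.32,0,0,60],[0.4,0.37,0,0,60],[0.435,0.4,0,0,60],[0.447,0.412,0,0,60],[0.447,0.412,0,0,60]]]'

```text
time: 15.52
position: [644.5, -143.1, 248.8]
tool_rot: [0.599, 0.801, 0.003, 0.006]
contact_force: [-0.4, 0.3, -0.4]
finger_gap: 55.4
```

```bash
python3 -c "
from h import *
o=observe();p=o['position'];print(p,o['dq'].round(3),(np.array([640.8,-149,125.1])-p)/500)"
```

```text
[ 644.52728838 -143.12290714  248.7973943 ] [-0.058 -0.033  0.037 -0.02   0.002 -0.023] [-0.00745458 -0.01175419 -0.24739479]
```

>>> step_arm --deltas '[[[-0.0075,-0.0118,-0.02,0,60],[-0.0075,-0.0118,-0.06,0,60],[-0.0075,-0.0118,-0.11,0,60],[-0.0075,-0.0118,-0.16,0,60],[-0.0075,-0.0118,-0.2,0,60],[-0.0075,-0.0118,-0.23,0,60],[-0.0075,-0.0118,-0.244,0,60],[-0.0075,-0.0118,-0.247,0,60],[-0.0075,-0.0118,-0.247,0,30],[-0.0075,-0.0118,-0.247,0,5]]]'

```text
time: 16.35
position: [641.1, -149.9, 126.6]
tool_rot: [0.599, 0.801, 0.003, 0.007]
contact_force: [0.5, -0.3, 0.7]
finger_gap: 44.1
```

>>> step_arm --deltas '[[[0,0,0,0,5],[0,0,0,0,5],[0,0,0,0,5],[0,0,0,0,5],[0,0,0,0,5]]]'

```text
time: 16.77
position: [641.2, -150.0, 127.0]
tool_rot: [0.599, 0.801, 0.003, 0.007]
contact_force: [-0.0, -0.0, 2.4]
finger_gap: 12.6
```

```bash
python3 arc.py
```

```text
[ 641.2 -150.   127. ] [-0.  -0.   2.4] [-0.02  0.01 -0.  ] 12.632784947151988
frame [  65.6 -195.2  121. ] a 3.126617757949915 r 65.63814888753785
```

>>> step_arm --deltas '[[[0,0,0.001,0,5],[0,0,0.002,0,5],[0,0,0.003,0,5],[0,0,0.0033,0,5],[0,0,0.0033,0,5],[0,0,0.0033,0,5]]]'

```text
time: 17.27
position: [641.1, -150.0, 128.4]
tool_rot: [0.599, 0.801, 0.003, 0.007]
contact_force: [1.7, -0.8, -3.8]
finger_gap: 13.3
```

```bash
python3 arc.py;python3 - <<'E'
from h import *
s=cam('scene','s7.png')
k=cv2.cvtColor(s['pixels'],cv2.COLOR_RGB2GRAY).astype(float)
R=Rot.from_euler('z',.275).as_matrix(); o=np.array([525,20.1,0])
h=cv2.cvtColor(s['pixels'],cv2.COLOR_RGB2HSV);m=cv2.inRange(h,(45,90,35),(85,255,255));m[:210]=0;m[290:]=0;m[:,:260]=0;m[:,390:]=0
m=cv2.morphologyEx(m,cv2.MORPH_CLOSE,np.ones((5,5)))
q=cv2.approxPolyN(cv2.convexHull(max(cv2.findContours(m,0,2)[0],key=cv2.contourArea)),4,None,-1,False).reshape(-1,2)
for p in q: print(p,(R.T@(onz(s,*p,121)-o)).round(1))
E
```

```text
[ 641.1 -150.   128.4] [ 1.7 -0.8 -3.8] [-0.2  -0.35 -0.07] 13.32373429118531
frame [  65.6 -195.2  122.4] a 3.1052422177626187 r 65.63580860774466
[360 242] [-45.   71.2 121. ]
[344 263] [ 46.1  69.  121. ]
[287 248] [ 45.6 -71.  121. ]
[304 229] [-42.1 -70.5 121. ]
```

>>> step_arm --deltas '[[[0,0,0,0,20],[0,0,0,0,40],[0,0,0,0,60],[0,0,0,0,60],[0,0,0.03,0,60],[0,0,0.08,0,60],[0,0,0.14,0,60],[0,0,0.2,0,60],[-0.01,0.02,0.23,0.02,60],[-0.03,0.07,0.24,0.05,60]]]'

```text
time: 18.15
position: [628.1, -117.7, 253.2]
tool_rot: [0.567, 0.823, 0.004, 0.011]
contact_force: [1.0, 0.4, 0.6]
finger_gap: 55.2
```

```bash
cat > m.py <<'E'
from h import *
o=observe();p=o['position'];mm=Rot.from_quat(o['tool_rot']).as_matrix()
j=np.degrees(np.arctan2(mm[1,1],mm[0,1]));print(p.round(1),'jaw',j.round(1))
s=cam('scene');R=Rot.from_euler('z',.275).as_matrix(); o=np.array([525,20.1,0])
h=cv2.cvtColor(s['pixels'],cv2.COLOR_RGB2HSV);m=cv2.inRange(h,(45,90,35),(85,255,255));m[:210]=0;m[290:]=0;m[:,:260]=0;m[:,390:]=0
m=cv2.morphologyEx(m,cv2.MORPH_CLOSE,np.ones((5,5)))
q=cv2.approxPolyN(cv2.convexHull(max(cv2.findContours(m,0,2)[0],key=cv2.contourArea)),4,None,-1,False).reshape(-1,2)
for x in q: print(x,(R.T@(onz(s,*x,121)-o)).round(1))
k=cv2.cvtColor(s['pixels'],cv2.COLOR_RGB2GRAY).astype(float)
for u in(232,236,240):
    w=np.clip(90-k[225:256,u],0,None); print(u,((w*np.arange(225,256)).sum()/max(w.sum(),1)).round(2))
print('to knob',((np.array([504.5,153.7,245])-p)/500).round(4),((50.5-j)/90).round(3))
E
python3 m.py
```

```text
[ 628.1 -117.7  253.2] jaw 20.9
[359 242] [-44.1  69.1 121. ]
[344 263] [ 46.1  69.  121. ]
[287 248] [ 45.6 -71.  121. ]
[304 228] [-46.1 -72.4 121. ]
232 239.78
236 240.89
240 241.9
to knob [-0.2473  0.5428 -0.0163] 0.329
```

>>> step_arm --deltas '[[[-0.025,0.05,0,0.04,60],[-0.055,0.12,0,0.09,60],[-0.085,0.19,0,0.14,60],[-0.115,0.26,0,0.18,60],[-0.145,0.33,0,0.22,60],[-0.175,0.4,0,0.26,60],[-0.21,0.47,-0.005,0.3,60],[-0.235,0.52,-0.015,0.329,60],[-0.247,0.543,-0.016,0.329,60],[-0.247,0.543,-0.016,0.329,60]]]'

```text
time: 19.03
position: [501.6, 162.1, 244.5]
tool_rot: [0.334, 0.943, 0.007, 0.007]
contact_force: [-0.1, -0.1, -0.4]
finger_gap: 55.1
```

>>> step_arm --deltas '[[[0,0,0,0,60],[0,0,0,0,60],[0,0,0,0,60]]]'

```text
time: 19.28
position: [502.4, 160.7, 244.7]
tool_rot: [0.335, 0.942, 0.007, 0.007]
contact_force: [0.1, 0.9, -0.4]
finger_gap: 54.8
```

```bash
python3 m.py
```

```text
[502.4 160.7 244.7] jaw 50.9
[359 242] [-44.1  69.1 121. ]
[344 263] [ 46.1  69.  121. ]
[287 248] [ 45.6 -71.  121. ]
[304 228] [-46.1 -72.4 121. ]
232 239.79
236 240.9
240 241.89
to knob [ 0.0041 -0.0141  0.0006] -0.004
```

Board stays put. Lower onto the knob (TCP z ≈183) and grip.

>>> step_arm --deltas '[[[0.0042,-0.014,-0.01,0,60],[0.0042,-0.014,-0.03,0,60],[0.0042,-0.014,-0.06,0,60],[0.0042,-0.014,-0.09,0,60],[0.0042,-0.014,-0.113,0,60],[0.0042,-0.014,-0.122,0,60],[0.0042,-0.014,-0.123,0,60],[0.0042,-0.014,-0.123,0,60]]]' --grip_force 30

```text
time: 20.0
position: [504.6, 153.6, 183.1]
tool_rot: [0.335, 0.942, 0.007, 0.007]
contact_force: [1.1, -0.2, 0.1]
finger_gap: 55.2
```

>>> step_arm --deltas '[[[0,0,0,0,30],[0,0,0,0,5],[0,0,0,0,5],[0,0,0,0,5],[0,0,0,0,5],[0,0,0,0,5],[0,0,0,0,5]]]'

```text
time: 20.58
position: [504.4, 153.5, 183.2]
tool_rot: [0.335, 0.942, 0.007, 0.007]
contact_force: [0.9, -0.1, 0.3]
finger_gap: 13.8
```

```bash
python3 -c "
from h import *
o=observe();print(o['position'],o['contact_force'],o['moment'],o['joint_pos'][5],o['finger_gap'])"
```

```text
[504.43908982 153.46812445 183.20917124] [ 0.94917901 -0.10535778  0.25525876] [-0.22437831  0.17062412 -0.04584598] -0.8280050079035833 13.768410508019667
```

>>> step_arm --deltas '[[[0,0,0,-0.03,5],[0,0,0,-0.08,5],[0,0,0,-0.13,5],[0,0,0,-0.18,5],[0,0,0,-0.23,5],[0,0,0,-0.28,5],[0,0,0,-0.33,5],[0,0,0,-0.38,5],[0,0,0,-0.42,5],[0,0,0,-0.45,5]]]'

```text
time: 21.42
position: [504.2, 153.5, 183.2]
tool_rot: [0.641, 0.767, 0.004, 0.008]
contact_force: [-0.6, 0.4, 0.7]
finger_gap: 14.0
```

>>> step_arm --deltas '[[[0,0,0,-0.03,5],[0,0,0,-0.07,5],[0,0,0,-0.11,5],[0,0,0,-0.15,5],[0,0,0,-0.19,5],[0,0,0,-0.23,5],[0,0,0,-0.27,5],[0,0,0,-0.31,5],[0,0,0,-0.34,5],[0,0,0,-0.36,5]]]'

```text
time: 22.25
position: [504.1, 153.7, 183.2]
tool_rot: [0.83, 0.557, 0.001, 0.009]
contact_force: [-0.5, 0.7, 1.2]
finger_gap: 13.8
```

```bash
python3 m.py; python3 -c "
from h import *
o=observe();print(o['contact_force'],o['moment'],o['joint_pos'][5],o['finger_gap'])"
```

```text
[504.1 153.7 183.2] jaw -22.3
[360 242] [-45.   71.2 121. ]
[344 263] [ 46.1  69.  121. ]
[287 248] [ 45.6 -71.  121. ]
[304 229] [-42.1 -70.5 121. ]
232 239.73
236 240.92
240 241.94
to knob [0.0008 0.     0.1236] 0.809
[-0.4995166  -0.07404427  1.03949146] [0.10855174 0.21671562 0.10924607] 0.46937987033709944 13.920537376036057
```

Continue to the stop and watch the moment.

>>> step_arm --deltas '[[[0,0,0,-0.02,5],[0,0,0,-0.035,5],[0,0,0,-0.05,5],[0,0,0,-0.06,5],[0,0,0,-0.06,5]]]'

```text
time: 22.72
position: [504.1, 153.7, 183.2]
tool_rot: [0.856, 0.517, 0.001, 0.009]
contact_force: [0.9, 0.6, 0.0]
finger_gap: 13.7
```

```bash
python3 -c "
from h import *
o=observe();m=Rot.from_quat(o['tool_rot']).as_matrix();print(o['contact_force'],o['moment'],np.degrees(np.arctan2(m[1,1],m[0,1])),o['finger_gap'])"
```

```text
[0.91007971 0.60262757 0.04303987] [-0.0044478   0.1357946   0.79548978] -27.71689438520323 13.7347089657614
```

The moment rose from 0.1 to 0.8 N m, so the knob is at the tight stop. Release and lift clear.

>>> step_arm --deltas '[[[0,0,0,0.01,5],[0,0,0,0.01,30],[0,0,0,0.01,60],[0,0,0,0.01,60],[0,0,0.03,0.01,60],[0,0,0.08,0.01,60],[0,0,0.14,0.01,60],[-0.03,0,0.18,0.01,60],[-0.09,0,0.2,0.01,60],[-0.14,0,0.2,0.01,60]]]'

```text
time: 23.55
position: [434.7, 153.8, 286.3]
tool_rot: [0.852, 0.523, 0.003, 0.01]
contact_force: [0.1, -0.0, 0.9]
finger_gap: 55.2
```

>>> step_arm --deltas '[[[0,0,0,0,60],[0,0,0,0,60],[0,0,0,0,60],[0,0,0,0,60]]]'

```text
time: 23.88
position: [435.3, 153.6, 286.1]
tool_rot: [0.852, 0.523, 0.003, 0.01]
contact_force: [-0.4, 0.2, -0.8]
finger_gap: 55.1
```

```bash
python3 m.py
python3 - <<'E'
from h import *
t=cam('top');s=cam('scene')
a=cv2.resize(t['pixels'][170:270,230:400,::-1],(560,300),interpolation=cv2.INTER_CUBIC)
b=cv2.resize(s['pixels'][190:330,220:440,::-1],(560,300),interpolation=cv2.INTER_CUBIC)
cv2.imwrite('pics/c8.png',np.vstack([a,b]))
E
```

```text
[435.3 153.6 286.1] jaw -26.9
[359 242] [-44.1  69.1 121. ]
[344 263] [ 46.1  69.  121. ]
[287 248] [ 45.6 -71.  121. ]
[304 228] [-46.1 -72.4 121. ]
232 239.77
236 240.94
240 241.92
to knob [ 1.383e-01  1.000e-04 -8.220e-02] 0.86
```

View pics/c8.png

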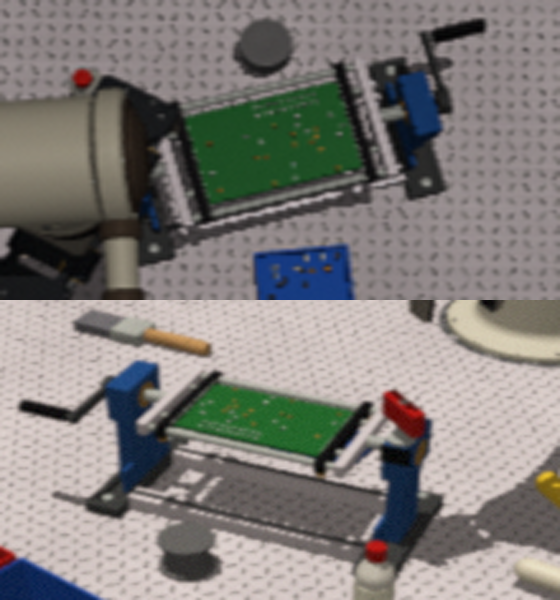

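The crop shows the solder side up and level, the knob back in its starting orientation, the handle on the far side at level height, and nothing displaced. Handing in.

```bash
python3 -c "
from h import *
print(hand_in())"
```

```text
the job is handed in; nothing more can be done
None
```

The board is turned over with its solder side up, the red knob is tight again, and the job is handed in at about 24 s.

- **Loosening:** I turned the knob about 1.3 rad counter-clockwise, just short of its open stop.
- **Turning:** I led the crank handle over the top at about 0.6 rad/s, with the wrist force reading 7 N or less at each check. The board started about 0.33 rad tilted, not level.
- **Levelling:** My first stop overshot by about 0.025 rad, so I regrasped the handle and raised it slightly.
- **Tightening:** I turned the knob clockwise until the moment rose from 0.1 to 0.8 N m at the stop. It is back at its starting angle.

**Last checks:** The handle and board edges were at the same pixels before and after tightening. The hand is clear of the frame, and the parts in view look unmoved.

**Disagreement:** The level readings differ a little. The board edges suggest within about 0.02 rad of level. The handle's absolute pixel position suggests up to about 0.02 rad over, which is within the camera calibration error.

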